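Count four achiote cartons into the pocket tray, freeing the jammed one

ROBOT

A 7-joint arm with a two-finger parallel gripper is mounted at the origin on the work surface. World frame = base frame: x ahead of the robot, y to its left, z up, the work surface at z = 0. Lengths are in m, angles in rad, forces in N, time in s.
With the tool pointing down it reaches from about 0.4 to 0.85 m from the base axis. Payload 10.4 kg.
Tool frame: the origin (TCP) lies midway between the tips of the shut fingers; the grasp point (between the pads) lies 19 mm behind it (grip_point_offset is the distance from the TCP to the grasp point, in m); y points along the fingers, z is the direction in which the jaws open and shut, and the axes are right-handed (so a half turn about y gives the same grasp; the last joint's range is limited). The gripper opens to 85 mm and grips with 20 to 120 N. Pads are 22 mm wide; open, the fingers measure 114 mm over their backs; the gripper's body (76 mm by 85 mm) begins 54 mm behind the grasp point. The pads swing forward as they close: fully open they stand 13 mm farther back than shut.
Start: joints at [1.108, 0.332, -0.065, 1.46, 0.022, 1.35, -0.088], TCP at [0.266, -0.566, 0.231] pointing down, gripper open.
Joint ranges: [-2.6, 2.6], [-0.5, 2.12], [-1.47, 1.34], [0.16, 2.42], [-1.27, 4.41], [0.06, 2.06], [-2.6, 2.6]. Speed limits (rad/s): [2.22, 2.22, 2.79, 2.79, 3.14, 3.14, 3.14].

INTERFACE

Orientations are given as a unit quaternion [x, y, z, w].
In Python, from workcell import * gives the robot as it stands.
- The arm moves only by the tool send_rows, never from a script. Its argument "motion" is a list of rows, each a list of 7 numbers: the opening in per cent of the stroke, from 0 (shut) to 100 (fully open), then the shift along the tool's x, y, z in m, then the turn, a rotation vector about the tool's x, y, z in rad. In form: [[claw, tx, ty, tz, ax, ay, az], ...]. A call has 1 to 10 rows; each row is the pose to reach, as a shift and turn from the pose commanded when the call began, along the tool's axes at that moment; what a row does not reach only later rows make up. A row lasts 1/12 s, in which the tool goes at most 41.7 mm and 7.16 degrees, less where a joint would pass 70% of its speed; a pose out of reach is approached as far as the arm can. A call with a gripper value outside its range is refused whole. The fingers move at their own pace and stop on an object; "squeeze" is the grip in N (left out, the last holds). Time passes only in rows, so rows that repeat a pose let the fingers close. It gives the time, the measured TCP pose, the force and the opening at its end, in the units of the state.
- get_obs(): the state, without advancing time (a new reading comes with each control period).
- camera(name): name is "scene" or "top" or "wrist"; returns a dict with "pixels" (400x640x3 uint8, red, green, blue), "range_z" (400x640 float32, m along the optical axis (not along the pixel's ray), 0 where there is no reading), "fovy" (degrees; the focal length in pixels is half the picture's height over the tangent of half this angle, whatever the lens; pixels are square), "cx", "cy" (the principal point, pixels), "view" (4x4, takes a point from world to camera coordinates); the wrist camera has in their place "T_tool_cam" (4x4, takes a point from camera to tool coordinates, whose origin is the TCP and whose axes are the tool frame's). Camera axes: x right, y down, z forward; pixel columns grow to the right and rows downward; lengths in m; the calibration is good to about 2 mm. A picture is of the moment at which its call begins: read the wrist's pose just before it.
- hand_in(): hands the job in, once; it reports no verdict.
The state is a dict: "clock": time; "joint_pos": joint angles; "joint_velocities": joint speeds; "tau": joint torques, N m; "position": TCP position; "ee_rot": TCP orientation; "ft_force": force on the tool from outside, world axes, zero at the start; "torque": the same for the moment, N m; "grip_width": opening from 0.0 (shut) to 1.0 (fully open).
Only numpy, scipy, OpenCV 4.12 (cv2) and the standard library are available. Lean on these libraries where they do the work, as an engineer would, in place of code of your own. Each camera call takes 0.05 s, during which the arm holds its last target.

TASK

Fill the wooden pocket tray to exactly four small cartons, each lying flat in a pocket of its own: two are already there, one has turned crosswise and is jammed at the low end of the chute, and the rest is made up from the loose ones lying about. Push the jammed carton back up the chute until it is clear of the overhanging lips, lift it out and use it as one of the four. Lower the cartons gently to the pocket floor rather than dropping them, leave the spare cartons lying where they are, and do not disturb the bottles and the salt dish standing among them.

Things in the scene. Friction and masses are not known exactly. Their poses are not given: they have to be found in the camera images.
- carton_jam: Small closed plain cardboard carton of achiote, 60 x 30 x 22 mm, about 50 g, rigid. Origin: centre of its underside; x along the 60 mm length, y along the 30 mm width, z up through the 22 mm height. A 12 mm wide white paper strip runs lengthwise over its top. The jammed one: it lies flat on the sloping chute floor, crosswise to the chute (its 60 mm length across), its lower long side against the two cheeks and its ends under the two lips.
- carton_tray1: Small closed plain cardboard carton of achiote, 60 x 30 x 22 mm, about 50 g, rigid. Origin: centre of its underside; x along the 60 mm length, y along the 30 mm width, z up through the 22 mm height. A 12 mm wide white paper strip runs lengthwise over its top. Already lies in a pocket of the tray, length along the pocket.
- carton_tray2: Small closed plain cardboard carton of achiote, 60 x 30 x 22 mm, about 50 g, rigid. Origin: centre of its underside; x along the 60 mm length, y along the 30 mm width, z up through the 22 mm height. A 12 mm wide white paper strip runs lengthwise over its top. Already lies in a pocket of the tray, length along the pocket.
- carton_a: Small closed plain cardboard carton of achiote, 60 x 30 x 22 mm, about 50 g, rigid. Origin: centre of its underside; x along the 60 mm length, y along the 30 mm width, z up through the 22 mm height. A 12 mm wide white paper strip runs lengthwise over its top. Lies loose on the worktop between tray and chute, on the robot's side of the salt dish.
- carton_b: Small closed plain cardboard carton of achiote, 60 x 30 x 22 mm, about 50 g, rigid. Origin: centre of its underside; x along the 60 mm length, y along the 30 mm width, z up through the 22 mm height. A 12 mm wide white paper strip runs lengthwise over its top. Lies loose on the worktop.
- carton_c: Small closed plain cardboard carton of achiote, 60 x 30 x 22 mm, about 50 g, rigid. Origin: centre of its underside; x along the 60 mm length, y along the 30 mm width, z up through the 22 mm height. A 12 mm wide white paper strip runs lengthwise over its top. Lies loose on the worktop.
- tray: Fixed wooden tray, 128 (x) by 230 (y) mm, of five pockets running along its x, 45 mm apart along y. Origin: centre of its underside on the worktop, z up. Floor top at 5 mm. A pocket is 40 mm wide, 116 mm long inside; its side walls (5 mm thick) stand 40 mm above the floor, so fingers fit only at the ends of a carton lying along it; at the pocket ends only a sill 5 mm above the floor.
- pocket1 (a point): Centre of the floor of pocket 1 of 5 (pocket 1 at the tray's -y side, pocket 5 at +y).
- pocket2 (a point): Centre of the floor of pocket 2 of 5 (pocket 1 at the tray's -y side, pocket 5 at +y).
- pocket3 (a point): Centre of the floor of pocket 3 of 5 (pocket 1 at the tray's -y side, pocket 5 at +y).
- pocket4 (a point): Centre of the floor of pocket 4 of 5 (pocket 1 at the tray's -y side, pocket 5 at +y).
- pocket5 (a point): Centre of the floor of pocket 5 of 5 (pocket 1 at the tray's -y side, pocket 5 at +y).
- chute: Fixed chute of pale wood, steel floor, 78 mm wide, open on top. Origin: centre of its underside on the worktop, z up. It rises to its own +x at 10 degrees, open mouth at the low -x end. Floor height over the origin = 45 mm + 0.176 x. Distance u is measured up the slope from the floor point over the origin: floor from u = -105 to 120 mm. A carton slides when pushed and stays where left on the slope.
- chute_stop (a point): Chute floor, centre line, u = -95 mm: uphill faces of two 10 mm thick cheeks at the mouth, 27 mm high, 42 mm apart, on which the crosswise carton rests; before the mouth nothing stands higher than 4 mm. Channel 66 mm wide, side walls 31 mm high over the floor. Two lips reach 13 mm in from the walls, 27 to 31 mm above the floor, from u = -105 to -35 mm; slot between them 40 mm wide.
- chute_open (a point): Chute floor, centre line, u = +20 mm, in the part that is open above (all uphill of u = -35 mm). A carton can be lifted once its lower side is above u = -35 mm, that is its centre above u = -20 mm.
- bottle_c: Bystander: brown glass spice bottle with black flip cap, 46 mm diameter, 106 mm tall; origin at the centre of its underside. Stands on the worktop behind the tray.
- bottle_d: Bystander: brown glass spice bottle with black flip cap, 46 mm diameter, 106 mm tall; origin at the centre of its underside. Stands on the worktop between the loose cartons and the spice stand.
- salt_dish: Bystander: small terracotta salt dish, 50 mm diameter at the rim, 24 mm high, among the loose cartons; origin at the centre of its underside. The worktop from the dish towards the robot and towards the mouth of the chute is clear (some 120 mm square).
Things that resemble listed ones, but are neither listed nor needed, are in the scene too. What is shaped like the carton_c but blue or yellow is not meant.

How it is judged:
On the way:
1. the jammed carton has been pushed up the chute, clear of the lips, still on the chute floor (x of carton_jam in the frame of chute between -0.02 and 0.1 m and y of carton_jam in the frame of chute between -0.02 and 0.02 m and z of carton_jam in the frame of chute below 0.065 m), for 0.1 s.
At the end, for the whole second after the job is handed in: Four cartons (the freed one, the two already there, one loose one) lie flat (0.15 rad) and at rest on the tray's pocket floors, one to a pocket, within 35 mm of the pocket middle lengthwise; the other two loose cartons are within 30 mm of where they lay (x of carton_jam in the frame of tray between -0.035 and 0.035 m and y of carton_jam in the frame of tray between -0.115 and 0.115 m and z of carton_jam in the frame of tray between 0 and 0.01 m and angle between the z axis of each of carton_jam, carton_tray1, carton_tray2 and the z axis of tray, either way round below 0.15 rad and linear speed of each of carton_jam, carton_tray1, carton_tray2 below 0.03 m/s and x of carton_tray1 in the frame of tray between -0.035 and 0.035 m and y of carton_tray1 in the frame of tray between -0.115 and 0.115 m and z of carton_tray1 in the frame of tray between 0 and 0.01 m and x of carton_tray2 in the frame of tray between -0.035 and 0.035 m and y of carton_tray2 in the frame of tray between -0.115 and 0.115 m and z of carton_tray2 in the frame of tray between 0 and 0.01 m and ((x of carton_a in the frame of tray between -0.035 and 0.035 m and y of carton_a in the frame of tray between -0.115 and 0.115 m and z of carton_a in the frame of tray between 0 and 0.01 m and angle between the z axis of carton_a and the z axis of tray, either way round below 0.15 rad and linear speed of carton_a below 0.03 m/s and distance of each of carton_b, carton_c from where it was at the start of the episode below 0.03 m) or (x of carton_b in the frame of tray between -0.035 and 0.035 m and y of carton_b in the frame of tray between -0.115 and 0.115 m and z of carton_b in the frame of tray between 0 and 0.01 m and angle between the z axis of carton_b and the z axis of tray, either way round below 0.15 rad and linear speed of carton_b below 0.03 m/s and distance of each of carton_a, carton_c from where it was at the start of the episode below 0.03 m) or (x of carton_c in the frame of tray between -0.035 and 0.035 m and y of carton_c in the frame of tray between -0.115 and 0.115 m and z of carton_c in the frame of tray between 0 and 0.01 m and angle between the z axis of carton_c and the z axis of tray, either way round below 0.15 rad and linear speed of carton_c below 0.03 m/s and distance of each of carton_a, carton_b from where it was at the start of the episode below 0.03 m))); the robot touches nothing.
It fails at once if a bottle on the worktop or the salt dish is moved more than 30 mm or tipped over (distance of any of bottle_c, bottle_d, salt_dish from where it was at the start of the episode above 0.03 m or angle between any of bottle_c, bottle_d, salt_dish's own z axis and vertical above 0.5 rad).
It fails at once if a carton is dropped into a pocket (it moves faster than 0.5 m/s between the pocket walls) ((z of carton_jam in the frame of tray below 0.035 m and x of carton_jam in the frame of tray between -0.06 and 0.06 m and y of carton_jam in the frame of tray between -0.115 and 0.115 m and linear speed of carton_jam above 0.5 m/s) or (z of carton_tray1 in the frame of tray below 0.035 m and x of carton_tray1 in the frame of tray between -0.06 and 0.06 m and y of carton_tray1 in the frame of tray between -0.115 and 0.115 m and linear speed of carton_tray1 above 0.5 m/s) or (z of carton_tray2 in the frame of tray below 0.035 m and x of carton_tray2 in the frame of tray between -0.06 and 0.06 m and y of carton_tray2 in the frame of tray between -0.115 and 0.115 m and linear speed of carton_tray2 above 0.5 m/s) or (z of carton_a in the frame of tray below 0.035 m and x of carton_a in the frame of tray between -0.06 and 0.06 m and y of carton_a in the frame of tray between -0.115 and 0.115 m and linear speed of carton_a above 0.5 m/s) or (z of carton_b in the frame of tray below 0.035 m and x of carton_b in the frame of tray between -0.06 and 0.06 m and y of carton_b in the frame of tray between -0.115 and 0.115 m and linear speed of carton_b above 0.5 m/s) or (z of carton_c in the frame of tray below 0.035 m and x of carton_c in the frame of tray between -0.06 and 0.06 m and y of carton_c in the frame of tray between -0.115 and 0.115 m and linear speed of carton_c above 0.5 m/s)).
It also fails if it takes over 72 s, if anything falls off the work surface, if the arm or the gripper's body presses on something with over 40 N, if the wrist force passes 120 N, or if a joint passes its speed limit or range.

## Working session

There is one attempt and no reset: what is moved stays moved. The work goes in short steps, Python scripts to look and compute and a tool call to move; the robot and the scene stay as the last step left them, time stands still between calls to the robot, and variables do not carry over. Pictures are saved under pics/ and viewed, and the job is handed in when it is done.

Besides the shell and the picture viewer there is one more tool, called after "Emit:" by a JSON object that holds its "name" and its "arguments". send_rows: Moves the arm, as the interface text tells. Its arguments: {"type":"object","properties":{"motion":{"type":"array"},"squeeze":{"type":"number"}},"required":["motion"]}

```bash
ls; mkdir -p pics; python3 - <<'E'
from workcell import *
import cv2,numpy as np
o=get_obs()
for k,v in o.items(): print(k,np.round(v,3))
for n in ["scene","top"]:
    c=camera(n); print(n,c['fovy'],c['cx'],c['cy'],np.round(c['view'],3).tolist())
    cv2.imwrite(f'pics/{n}0.png',c['pixels'][...,::-1])
    np.savez(f'pics/{n}0.npz',**c)
E
```

```text
pics
clock 0.0
joint_pos [ 1.108  0.333 -0.065  1.461  0.022  1.35  -0.088]
joint_velocities [-0.001  0.002  0.001 -0.    -0.    -0.     0.   ]
tau [-1.0000e-03 -6.2544e+01  4.9000e-02 -3.9160e+01  1.6000e-02  1.0000e-02
 -0.0000e+00]
position [ 0.266 -0.565  0.231]
ee_rot [-0.154  0.691 -0.69   0.154]
ft_force [-0.11  -1.213  0.186]
torque [-0.021 -0.009 -0.009]
grip_width 1.002
scene 43.179145893370894 315.4146255970243 204.26866810645166 [[-0.733, 0.681, 0.012, 0.476], [0.504, 0.555, -0.662, -0.259], [-0.457, -0.478, -0.75, 1.581], [0.0, 0.0, 0.0, 1.0]]
top 53.919436720832806 320.2994362189417 196.8558906385448 [[0.009, -1.0, 0.005, -0.035], [-0.981, -0.01, -0.193, 0.602], [0.194, -0.003, -0.981, 1.006], [0.0, 0.0, 0.0, 1.0]]
```

View pics/scene0.png

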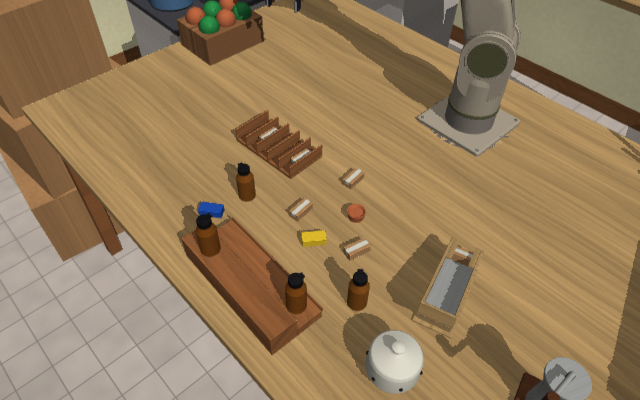

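View pics/top0.png

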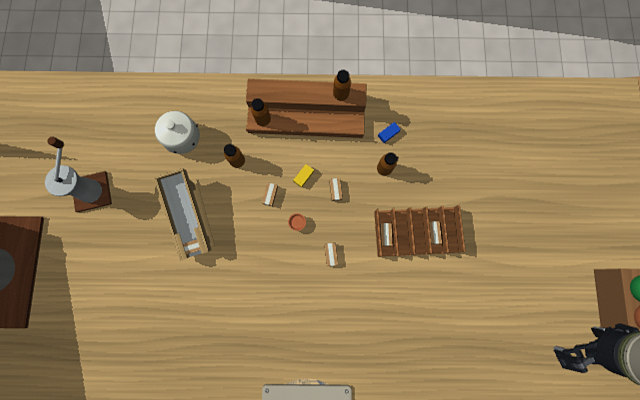

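The top view shows the chute at about (185,213), with the jam at its low end (193,243). The tray is at (420,232) with two cartons in it. Loose cartons are at (271,195), (336,189) and (331,255), and the dish is at (297,222). Yellow (305,176) and blue (389,132) are decoys.

```bash
cat > h.py <<'E'
import numpy as np,cv2
def cloud(c,T=None):
    f=200/np.tan(np.radians(c['fovy']/2)); z=c['range_z'].astype(float)
    v,u=np.mgrid[:400,:640]
    p=np.stack([(u-c['cx'])/f*z,(v-c['cy'])/f*z,z],-1)
    if T is None: T=np.linalg.inv(c['view'])
    return p@T[:3,:3].T+T[:3,3]
def proj(c,P,V=None):
    f=200/np.tan(np.radians(c['fovy']/2))
    V=c['view'] if V is None else V
    q=np.atleast_2d(P)@V[:3,:3].T+V[:3,3]
    return np.c_[q[:,0]/q[:,2]*f+c['cx'],q[:,1]/q[:,2]*f+c['cy']]
E
python3 - <<'E'
from h import *
c=dict(np.load('pics/top0.npz')); P=cloud(c); im=c['pixels']
b=im[...,::-1]
a=cv2.resize(b[150:270,150:350],None,fx=4,fy=4,interpolation=cv2.INTER_NEAREST); cv2.imwrite('pics/t1.png',a)
a=cv2.resize(b[190:270,360:480],None,fx=6,fy=6,interpolation=cv2.INTER_NEAREST); cv2.imwrite('pics/t2.png',a)
hsv=cv2.cvtColor(im,cv2.COLOR_RGB2HSV)
m=((hsv[...,1]<45)&(hsv[...,2]>170)).astype(np.uint8); m[:150]=0; m[275:]=0
n,l,s,ce=cv2.connectedComponentsWithStats(m)
for i in range(1,n):
    if s[i,4]<20: continue
    q=P[l==i]; q=q[np.isfinite(q).all(1)]
    ctr,sz,ang=cv2.minAreaRect((q[:,:2]*1000).astype(np.float32)); 
    print(np.round(ce[i]),s[i,4],'med',np.round(np.median(q,0),4),'rect',np.round(ctr,1),np.round(sz,1),round(ang,1))
# tray: brownish points height
h=P[...,2]
def rect(x0,x1,y0,y1,lo,hi):
    sel=np.zeros(h.shape,bool); sel[y0:y1,x0:x1]=1; sel&=(h>lo)&(h<hi); q=P[sel]; 
    print(len(q),cv2.minAreaRect((q[:,:2]*1000).astype(np.float32)),np.percentile(q[:,2],[1,50,99]).round(3))
rect(365,475,195,268,.012,.06)
rect(365,475,195,268,.035,.06)
rect(150,215,160,265,.02,.15)
rect(150,215,160,265,.05,.15)
E
```

```text
[ 57. 184.] 410 med [0.6098 0.6325 0.1409] rect [547.5 359.9] [825.9  82.4] 73.3
[ 63. 172.] 100 med [0.6454 0.6193 0.1407] rect [644.4 620.1] [23.9 32.6] 82.6
[335. 188.] 84 med [ 0.6356 -0.0705  0.0207] rect [635.9 -71.3] [58.1 11.3] 7.1
[269. 193.] 89 med [0.6188 0.1148 0.0203] rect [514.1  60.3] [288.2  43.6] 27.7
[387. 233.] 51 med [ 0.5102 -0.2134  0.0246] rect [ 508.8 -213.3] [ 6.3 58.2] 89.5
[436. 231.] 55 med [ 0.5167 -0.3478  0.0259] rect [ 514.2 -347.2] [55.5  8.9] 2.5
[193. 246.] 48 med [0.4675 0.3083 0.0518] rect [467.7 308.8] [11. 30.] 20.4
[331. 254.] 96 med [ 0.4516 -0.0597  0.0204] rect [452.1 -58.8] [59.9 11.4] 7.0
1796 ((518.785888671875, -300.780029296875), (128.04949951171875, 231.83035278320312), 3.580406427383423) [0.013 0.029 0.046]
704 ((518.785888671875, -300.780029296875), (128.04949951171875, 231.83035278320312), 3.580406427383423) [0.035 0.042 0.047]
2911 ((551.8517456054688, 338.79644775390625), (229.62850952148438, 80.79351043701172), 18.790973663330078) [0.026 0.056 0.096]
1939 ((551.8517456054688, 338.79644775390625), (229.62850952148438, 80.79351043701172), 18.790973663330078) [0.05  0.061 0.096]
```

View pics/t1.png

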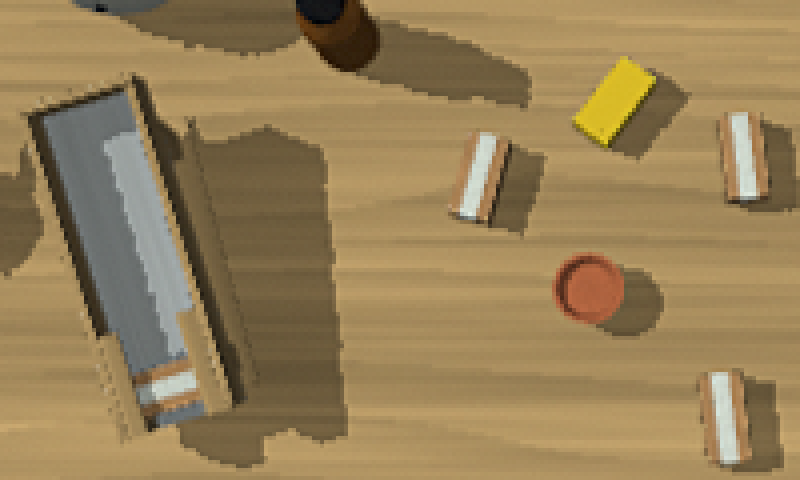

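View pics/t2.png

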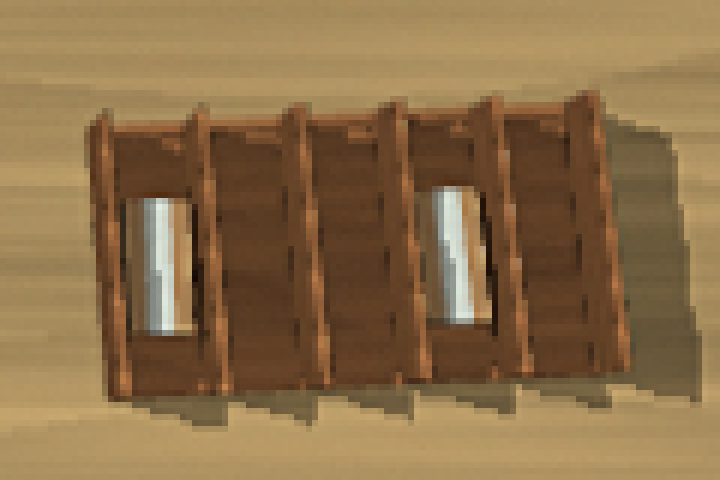

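```bash
cat >> h.py <<'E'
from scipy.spatial.transform import Rotation as Rot
def tool(yaw,tilt=0,tdir=0):
    """tool R: y down, z horizontal at heading yaw (deg); then tilt about horizontal axis at heading tdir"""
    z=np.array([np.cos(np.radians(yaw)),np.sin(np.radians(yaw)),0]); y=np.array([0,0,-1.]); x=np.cross(y,z)
    R=np.c_[x,y,z]
    if tilt: 
        a=np.radians(tdir); R=Rot.from_rotvec(np.radians(tilt)*np.array([np.cos(a),np.sin(a),0])).as_matrix()@R
    return R
def rel(o,p,R,R0=None):
    R0=Rot.from_quat(o['ee_rot']).as_matrix() if R0 is None else R0
    return np.round(R0.T@(np.array(p)-o['position']),4),np.round(Rot.from_matrix(R0.T@R).as_rotvec(),4)
def near(o,yaw,**k):
    R0=Rot.from_quat(o['ee_rot']).as_matrix()
    return min([tool(yaw,**k),tool(yaw+180,**k)],key=lambda R:Rot.from_matrix(R0.T@R).magnitude())
E
python3 - <<'E'
from workcell import *
from h import *
o=get_obs(); R0=Rot.from_quat(o['ee_rot']).as_matrix(); print(R0.round(3))
print(rel(o,[.42,-.06,.25],near(o,6)), rel(o,[.42,-.06,.25],tool(6)),rel(o,[.42,-.06,.25],tool(186)))
c=camera('wrist'); cv2.imwrite('pics/w0.png',c['pixels'][...,::-1]); print(c['fovy'],c['cx'],c['cy'],c['T_tool_cam'].round(3))
# check where bottles are
t=dict(np.load('pics/top0.npz'));P=cloud(t)
for n,(u,v) in dict(bc=(389,158),bd=(232,150),dish=(297,222),jamtop=(193,246)).items(): print(n,P[v,u].round(3))
E
```

```text
[[-0.905 -0.001  0.426]
 [-0.426  0.001 -0.905]
 [ 0.    -1.    -0.001]]
(array([-0.3545, -0.0189, -0.3916]), array([ 1.1000e-03, -1.2357e+00, -7.0000e-04])) (array([-0.3545, -0.0189, -0.3916]), array([ 1.1000e-03, -1.2357e+00, -7.0000e-04])) (array([-0.3545, -0.0189, -0.3916]), array([8.0000e-04, 1.9059e+00, 1.2000e-03]))
60.20655487151634 320.61226211746714 202.37289662839797 [[ 0.     0.946  0.325 -0.083]
 [ 0.    -0.325  0.946 -0.142]
 [ 1.    -0.    -0.001 -0.   ]
 [ 0.     0.     0.     1.   ]]
bc [ 0.7   -0.209  0.105]
bd [0.718 0.207 0.103]
dish [0.538 0.035 0.021]
jamtop [0.468 0.308 0.05 ]
```

View pics/w0.png

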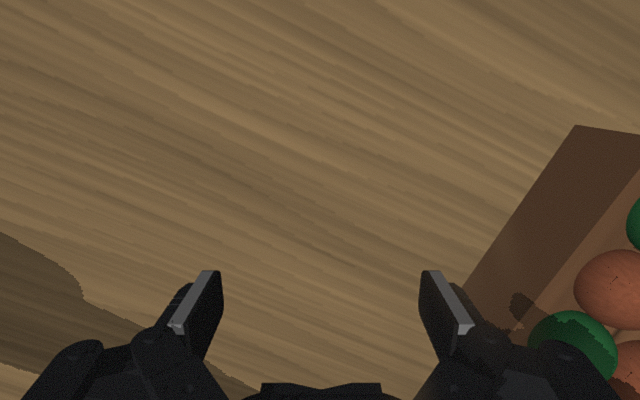

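```bash
python3 - <<'E'
from workcell import *
from h import *
o=get_obs()
print(rel(o,[.452,-.059,.20],near(o,6)))
E
```

```text
(array([-0.3839,  0.0311, -0.3789]), array([ 9.0000e-04, -1.2357e+00, -6.0000e-04]))
```

Emit:
{"name": "send_rows", "arguments": {"motion": [[100,-0.384,0.031,-0.379,0,-1.236,0],[100,-0.384,0.031,-0.379,0,-1.236,0],[100,-0.384,0.031,-0.379,0,-1.236,0],[100,-0.384,0.031,-0.379,0,-1.236,0],[100,-0.384,0.031,-0.379,0,-1.236,0],[100,-0.384,0.031,-0.379,0,-1.236,0],[100,-0.384,0.031,-0.379,0,-1.236,0],[100,-0.384,0.031,-0.379,0,-1.236,0],[100,-0.384,0.031,-0.379,0,-1.236,0],[100,-0.384,0.031,-0.379,0,-1.236,0]], "squeeze": 25}}

```text
clock: 0.98
position: [0.4097, -0.1731, 0.2073]
ee_rot: [0.527, -0.471, 0.472, -0.527]
ft_force: [0.9, 0.2, -0.7]
grip_width: 1.007
```

```bash
python3 - <<'E'
from workcell import *
from h import *
o=get_obs(); print(o['clock'],o['position'].round(4) if hasattr(o['position'],'round') else o['position'],np.round(o['joint_pos'],2))
print(rel(o,[.452,-.059,.20],near(o,6)))
E
```

```text
0.9833 [ 0.4097 -0.1731  0.2073] [ 0.78 -0.03 -0.47  1.92 -0.01  1.25  0.43]
(array([-0.1087,  0.0073,  0.0547]), array([-0.    ,  0.0065,  0.0006]))
```

Emit:
{"name": "send_rows", "arguments": {"motion": [[100,-0.1,0.007,0.05,0,0,0],[100,-0.1,0.007,0.05,0,0,0],[100,-0.1,0.007,0.05,0,0,0],[100,-0.1,0.007,0.05,0,0,0],[100,-0.1,0.007,0.05,0,0,0]]}}

```text
clock: 1.4
position: [0.449, -0.0687, 0.2002]
ee_rot: [0.526, -0.472, 0.472, -0.526]
ft_force: [-0.2, -0.6, 0.1]
grip_width: 1.001
```

```bash
cat > look.py <<'E'
import sys
from workcell import *
from h import *
def look(name,crop=None):
    o=get_obs(); c=camera('wrist'); T=np.eye(4); T[:3,:3]=Rot.from_quat(o['ee_rot']).as_matrix(); T[:3,3]=o['position']
    T=T@c['T_tool_cam']; P=cloud(c,T); cv2.imwrite(f'pics/{name}.png',c['pixels'][...,::-1])
    np.savez(f'pics/{name}.npz',P=P,T=T,**c)
    print('t',round(o['clock'],2),'pos',np.round(o['position'],4),'gw',round(o['grip_width'],3),'f',np.round(o['ft_force'],1))
    return o,c,T,P
def whites(c,P,minA=150,zlo=-9,zhi=9):
    hsv=cv2.cvtColor(c['pixels'],cv2.COLOR_RGB2HSV)
    m=((hsv[...,1]<50)&(hsv[...,2]>140)&(P[...,2]>zlo)&(P[...,2]<zhi)&(c['range_z']>.05)).astype(np.uint8)
    n,l,s,ce=cv2.connectedComponentsWithStats(m)
    for i in range(1,n):
        if s[i,4]<minA: continue
        q=P[l==i]; ctr,sz,a=cv2.minAreaRect((q[:,:2]*1000).astype(np.float32))
        d=q[:,:2]-q[:,:2].mean(0); w,V=np.linalg.eigh(d.T@d); ax=V[:,1]*np.sign(V[0,1])
        print('px',ce[i].round(),s[i,4],'ctr',np.round(ctr,1),np.round(sz,1),'z',np.median(q[:,2]).round(4),'heading',np.degrees(np.arctan2(ax[1],ax[0])).round(1))
E
python3 - <<'E'
from look import *
o,c,T,P=look('w1'); whites(c,P)
print(np.median(P[...,2]))
E
```

```text
t 1.4 pos [ 0.449  -0.0687  0.2002] gw 1.001 f [-0.2 -0.6  0.1]
px [325. 169.] 754 ctr [451.3 -60.6] [59.3 12.4] z 0.0212 heading 7.3
px [510. 201.] 664 ctr [634.5 -73.1] [60.5 12. ] z 0.0211 heading 6.8
px [362. 313.] 294 ctr [ 507.  -213.9] [59.1  9.4] z 0.0261 heading 2.7
-0.0007903302990145689
```

View pics/w1.png

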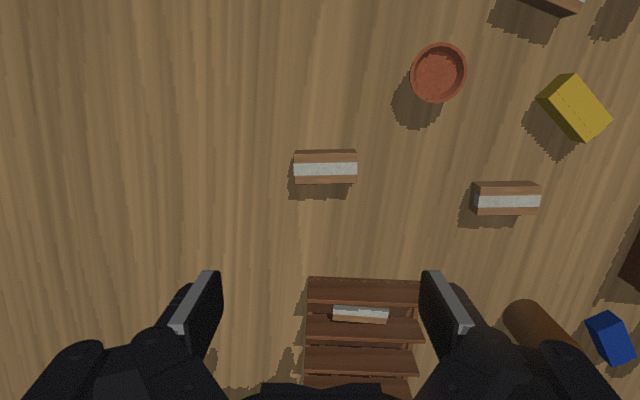

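```bash
python3 - <<'E'
from workcell import *
from h import *
d=dict(np.load('pics/w1.npz')); 
cv2.imwrite('pics/w1c.png',cv2.resize(d['pixels'][100:230,250:600,::-1],None,fx=2,fy=2))
o=get_obs()
print(o['position'],rel(o,[.4513,-.0606,.05],near(o,7.3)),rel(o,[.4513,-.0606,.001],near(o,7.3)))
# finger tip in tool frame
T=d['T_tool_cam']; f=200/np.tan(np.radians(d['fovy']/2))
for u,v in [(207,285),(205,300),(190,325),(433,285),(455,325)]:
    z=d['range_z'][v,u]; p=np.array([(u-d['cx'])/f*z,(v-d['cy'])/f*z,z,1]); print((T@p).round(4))
E
```

```text
[ 0.4486842  -0.07033352  0.20021493] (array([-0.0094,  0.1502,  0.0037]), array([ 0.0005, -0.0214,  0.0001])) (array([-0.0094,  0.1992,  0.0037]), array([ 0.0005, -0.0214,  0.0001]))
[-0.0109 -0.0264 -0.0445  1.    ]
[-0.0081 -0.0322 -0.0437  1.    ]
[-0.0095 -0.0479 -0.0435  1.    ]
[-0.0113 -0.027   0.0421  1.    ]
[-0.0106 -0.0494  0.0424  1.    ]
```

View pics/w1c.png

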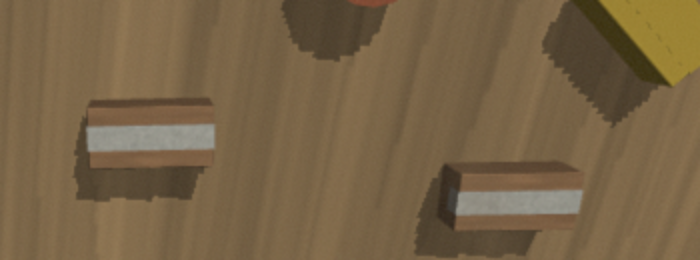

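Emit:
{"name": "send_rows", "arguments": {"motion": [[100,-0.009,0.04,0.004,0,-0.021,0],[100,-0.009,0.08,0.004,0,-0.021,0],[100,-0.009,0.12,0.004,0,-0.021,0],[100,-0.009,0.15,0.004,0,-0.021,0],[100,-0.009,0.17,0.004,0,-0.021,0],[100,-0.009,0.185,0.004,0,-0.021,0],[100,-0.009,0.195,0.004,0,-0.021,0],[100,-0.009,0.199,0.004,0,-0.021,0],[100,-0.009,0.199,0.004,0,-0.021,0]]}}

```text
clock: 2.2
position: [0.4515, -0.0617, 0.001]
ee_rot: [0.53, -0.468, 0.468, -0.53]
ft_force: [-0.4, 0.2, 0.1]
grip_width: 0.999
```

```bash
python3 - <<'E'
from look import *
o,c,T,P=look('w2')
print(rel(o,[.4513,-.0606,.001],near(o,7.3)))
Ti=np.linalg.inv(T@np.linalg.inv(c['T_tool_cam']))
Q=P@Ti[:3,:3].T+Ti[:3,3]
for u in [195,203,209,215,425,432,440]:
    for v in range(255,300,6): 
        if abs(abs(Q[v,u,2])-.043)<.006: print(u,v,Q[v,u].round(4),P[v,u,2].round(4)); break
E
```

```text
t 2.2 pos [ 0.4515 -0.0617  0.001 ] gw 0.999 f [-0.4  0.2  0.1]
(array([-0.0011, -0.    , -0.    ]), array([ 0.001 , -0.0026, -0.0001]))
195 285 [-0.0113 -0.0271 -0.0488] 0.0281
203 273 [-0.0117 -0.019  -0.0483] 0.02
209 273 [-0.0113 -0.0182 -0.0462] 0.0192
215 273 [-0.0112 -0.0181 -0.0438] 0.0192
425 255 [-0.0089  0.002   0.0476] -0.0011
432 273 [-0.0112 -0.0181  0.0445] 0.019
440 273 [-0.0111 -0.0179  0.0478] 0.0189
```

View pics/w2.png

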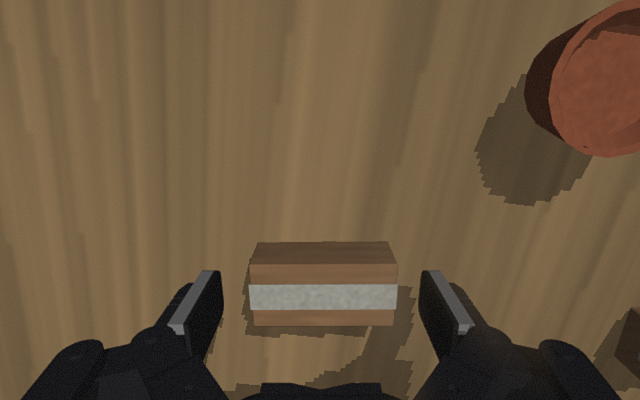

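Emit:
{"name": "send_rows", "arguments": {"motion": [[100,-0.001,0.003,0,0,0,0],[60,-0.001,0.003,0,0,0,0],[60,-0.001,0.003,0,0,0,0],[60,-0.001,0.003,0,0,0,0],[60,-0.001,0.003,0,0,0,0],[60,-0.001,0.003,0,0,0,0]], "squeeze": 25}}

```text
clock: 2.75
position: [0.4522, -0.0602, -0.0009]
ee_rot: [-0.53, 0.467, -0.468, 0.531]
ft_force: [-2.0, 0.1, 5.9]
grip_width: 0.7
```

```bash
python3 - <<'E'
from look import *
o,c,T,P=look('w3'); whites(c,P)
E
```

```text
t 2.75 pos [ 0.4522 -0.0602 -0.0009] gw 0.7 f [-2.   0.1  5.9]
px [315. 302.] 3088 ctr [450.3 -60.8] [57.3 13. ] z 0.0211 heading 8.0
```

View pics/w3.png

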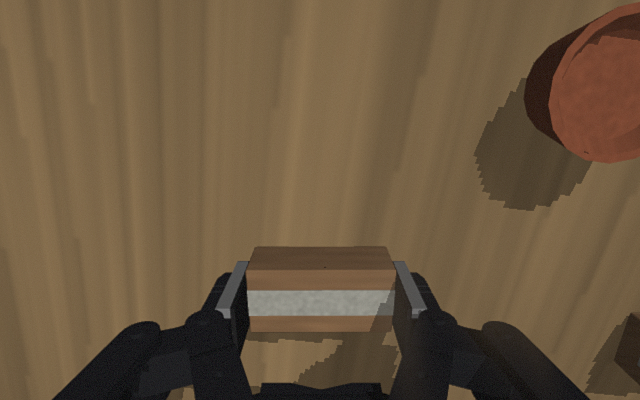

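```bash
python3 - <<'E'
from look import *
o=get_obs()
print(rel(o,[.4513,-.0606,.15],near(o,7.3)),rel(o,[.516,-.256,.16],near(o,3.6)))
E
```

```text
(array([ 0.0004, -0.151 , -0.0008]), array([-0.0008, -0.0014,  0.0006])) (array([ 0.2024, -0.1608,  0.0388]), array([-0.0008,  0.0632,  0.0006]))
```

Emit:
{"name": "send_rows", "arguments": {"motion": [[55,0,-0.02,0,0,0,0],[55,0,-0.06,0,0,0,0],[55,0.01,-0.1,0,0,0,0],[55,0.04,-0.13,0.01,0,0.02,0],[55,0.08,-0.15,0.02,0,0.063,0],[55,0.12,-0.16,0.025,0,0.063,0],[55,0.16,-0.16,0.035,0,0.063,0],[55,0.19,-0.16,0.039,0,0.063,0],[55,0.202,-0.16,0.039,0,0.063,0],[55,0.202,-0.16,0.039,0,0.063,0]]}}

```text
clock: 3.63
position: [0.5152, -0.2595, 0.1579]
ee_rot: [0.515, -0.485, 0.485, -0.514]
ft_force: [-0.0, 1.4, -0.8]
grip_width: 0.698
```

```bash
python3 - <<'E'
from look import *
o,c,T,P=look('w4'); whites(c,P)
E
```

```text
t 3.63 pos [ 0.5152 -0.2595  0.1579] gw 0.698 f [-0.   1.4 -0.8]
px [318. 136.] 704 ctr [ 507.4 -213.9] [60.1  8.7] z 0.0262 heading 2.5
px [316. 302.] 3458 ctr [ 513.3 -259.7] [57.3 13.2] z 0.1798 heading 3.9
```

View pics/w4.png

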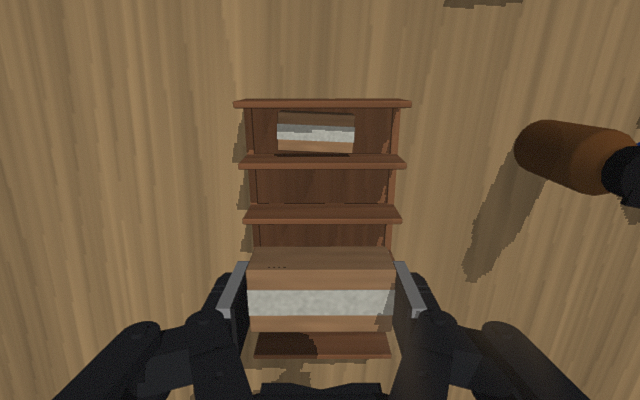

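```bash
cat > tray.py <<'E'
from h import *
def tray(name):
    d=dict(np.load(f'pics/{name}.npz')); P=d['P']; out=[]
    m=((P[...,2]>.0425)&(P[...,2]<.0475)&(abs(P[...,0]-.518)<.09)&(abs(P[...,1]+.3)<.14)).astype(np.uint8)
    n,l,s,ce=cv2.connectedComponentsWithStats(m)
    for i in range(1,n):
        if s[i,4]<120: continue
        q=P[l==i]; ctr,sz,a=cv2.minAreaRect((q[:,:2]*1000).astype(np.float32))
        f=np.polyfit(q[:,0],q[:,1],1)
        print('px',ce[i].round(),s[i,4],np.round(ctr,1),np.round(sz,1),'z',np.median(q[:,2]).round(4),'yaw',np.degrees(np.arctan(f[0])).round(2),'y@x=.518',np.polyval(f,.518).round(4))
E
python3 -c "
from tray import *
tray('w4')"
```

```text
px [322. 104.] 1214 [ 511.2 -189.2] [127.3   4.3] z 0.0439 yaw 3.31 y@x=.518 -0.1888
px [319. 166.] 1061 [ 513.9 -234.2] [127.3   5.5] z 0.0439 yaw 3.54 y@x=.518 -0.2338
px [323. 221.] 895 [ 516.  -278.6] [127.3   5. ] z 0.0438 yaw 3.35 y@x=.518 -0.2786
px [322. 356.] 670 [ 524.5 -413.3] [127.7   6.8] z 0.0437 yaw 3.3 y@x=.518 -0.4137
```

```bash
python3 - <<'E'
from look import *
o=get_obs(); print(o['position'])
print(rel(o,[.515,-.2564,.06],near(o,3.4)),rel(o,[.515,-.2564,.006],near(o,3.4)))
E
```

```text
[ 0.51542072 -0.25667042  0.15792999]
(array([-0.0002,  0.0979, -0.0004]), array([ 0.0005,  0.0012, -0.0007])) (array([-0.0002,  0.1519, -0.0003]), array([ 0.0005,  0.0012, -0.0007]))
```

Emit:
{"name": "send_rows", "arguments": {"motion": [[55,0,0.03,0,0,0,0],[55,0,0.06,0,0,0,0],[55,0,0.09,0,0,0,0],[55,0,0.105,0,0,0,0],[55,0,0.118,0,0,0,0],[55,0,0.13,0,0,0,0],[55,0,0.14,0,0,0,0],[55,0,0.148,0,0,0,0],[55,0,0.151,0,0,0,0],[55,0,0.152,0,0,0,0]]}}

```text
clock: 4.52
position: [0.5159, -0.2554, 0.0062]
ee_rot: [-0.516, 0.484, -0.484, 0.516]
ft_force: [0.4, 0.0, -1.1]
grip_width: 0.698
```

Emit:
{"name": "send_rows", "arguments": {"motion": [[55,0,0.001,0,0,0,0],[55,0,0.0015,0,0,0,0],[55,0,0.0015,0,0,0,0]]}}

```text
clock: 4.77
position: [0.5162, -0.2557, 0.0054]
ee_rot: [-0.515, 0.484, -0.484, 0.516]
ft_force: [-0.4, -0.4, -0.6]
grip_width: 0.696
```

```bash
python3 - <<'E'
from look import *
o,c,T,P=look('w5'); whites(c,P)
E
```

```text
t 4.77 pos [ 0.5162 -0.2557  0.0054] gw 0.696 f [-0.4 -0.4 -0.6]
px [312. 204.] 2995 ctr [ 507.4 -213.9] [60.9  9.1] z 0.0261 heading 2.5
px [315. 306.] 2174 ctr [ 514.1 -257.6] [56.7 10.6] z 0.0274 heading 4.4
```

View pics/w5.png

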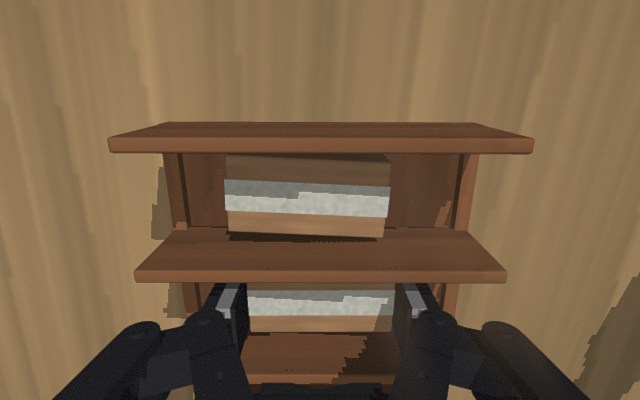

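Emit:
{"name": "send_rows", "arguments": {"motion": [[55,0,0.001,0,0,0,0],[55,0,0.001,0,0,0,0],[72,0,0.001,0,0,0,0],[78,0,0.001,0,0,0,0],[84,0,0.001,0,0,0,0],[84,0,0.001,0,0,0,0]]}}

```text
clock: 5.32
position: [0.5158, -0.2555, 0.0039]
ee_rot: [0.516, -0.484, 0.484, -0.515]
ft_force: [0.4, -1.0, 0.9]
grip_width: 0.842
```

```bash
python3 - <<'E'
from look import *
o,c,T,P=look('w6'); whites(c,P)
E
```

```text
t 5.32 pos [ 0.5158 -0.2555  0.0039] gw 0.842 f [ 0.4 -1.   0.9]
px [313. 206.] 3056 ctr [ 507.5 -214.1] [60.8  9.6] z 0.0261 heading 2.5
px [321. 309.] 1984 ctr [ 515.2 -258.2] [60.4  8.6] z 0.0261 heading 3.7
```

```bash
python3 - <<'E'
from look import *
o=get_obs()
R=near(o,18.8,tilt=-10,tdir=108.8); print(R.round(3))
print(rel(o,[.45,.304,.18],R),np.round(o['joint_pos'],2))
E
```

```text
[[ 0.322  0.164  0.932]
 [-0.947  0.056  0.317]
 [ 0.    -0.985  0.174]]
(array([-0.5626, -0.1761, -0.0305]), array([ 0.1735, -0.2645,  0.0232])) [ 0.74  0.5  -0.44  1.79  0.26  0.91  0.25]
```

Emit:
{"name": "send_rows", "arguments": {"motion": [[84,0,-0.02,0,0,0,0],[84,0,-0.06,0,0,0,0],[84,0,-0.1,0,0,0,0],[50,-0.02,-0.135,0,0,0,0],[0,-0.06,-0.15,0,0,0,0],[0,-0.1,-0.16,0,0,-0.05,0],[0,-0.14,-0.17,0,0.03,-0.05,0],[0,-0.18,-0.176,0,0.05,-0.1,0],[0,-0.22,-0.176,0,0.1,-0.16,0.01],[0,-0.26,-0.176,0,0.173,-0.264,0.023]]}}

```text
clock: 6.2
position: [0.4999, 0.0069, 0.1806]
ee_rot: [-0.523, 0.373, -0.446, 0.623]
ft_force: [0.0, 1.9, 0.6]
grip_width: -0.002
```

```bash
python3 - <<'E'
from look import *
o=get_obs(); print(o['position'],o['grip_width'])
R=near(o,18.8,tilt=-10,tdir=108.8)
print(rel(o,[.45,.304,.18],R),np.round(o['joint_pos'],2))
E
```

```text
[0.49991325 0.00687043 0.18063662] -0.002299889548053489
(array([-0.2973,  0.009 ,  0.0481]), array([-0.0012,  0.0014,  0.0004])) [ 0.63  0.01 -0.69  1.96 -0.05  1.01  0.28]
```

Emit:
{"name": "send_rows", "arguments": {"motion": [[0,-0.29,0.009,0.047,0,0,0],[0,-0.29,0.009,0.047,0,0,0],[0,-0.29,0.009,0.047,0,0,0],[0,-0.29,0.009,0.047,0,0,0],[0,-0.29,0.009,0.047,0,0,0],[0,-0.29,0.009,0.047,0,0,0],[0,-0.29,0.009,0.047,0,0,0],[0,-0.29,0.009,0.047,0,0,0],[0,-0.29,0.009,0.047,0,0,0],[0,-0.29,0.009,0.047,0,0,0]]}}

```text
clock: 7.03
position: [0.4519, 0.2938, 0.1788]
ee_rot: [-0.523, 0.375, -0.446, 0.622]
ft_force: [0.1, -1.1, 0.5]
grip_width: -0.001
```

```bash
python3 - <<'E'
from look import *
o,c,T,P=look('w7'); whites(c,P)
print(np.round(o['joint_pos'],2))
E
```

```text
t 7.03 pos [0.4519 0.2938 0.1788] gw -0.001 f [ 0.1 -1.1  0.5]
px [318. 187.] 534 ctr [468.2 304.8] [11.9 32.8] z 0.0519 heading -70.9
px [636. 220.] 164 ctr [742.8 361.6] [ 7.2 26.1] z 0.0865 heading -65.7
[ 0.23  0.16 -0.99  1.86  0.24  1.04 -0.52]
```

View pics/w7.png

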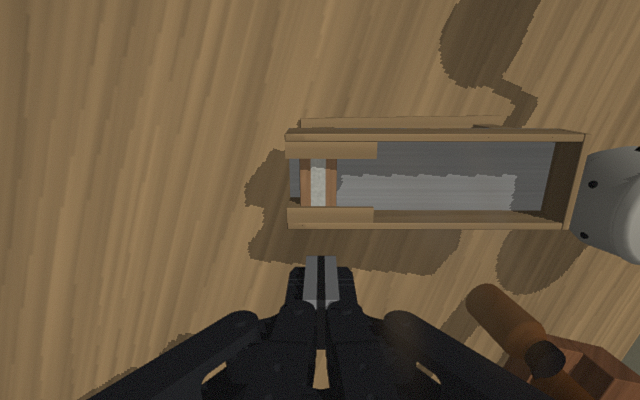

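```bash
cat > chute.py <<'E'
from h import *
def chute(name,O=(.5455,.336),yaw=18.8,show=True):
    d=dict(np.load(f'pics/{name}.npz')); P=d['P']; O=np.array([*O,0.])
    c,s=np.cos(np.radians(yaw)),np.sin(np.radians(yaw))
    q=P-O; X=q[...,0]*c+q[...,1]*s; Y=-q[...,0]*s+q[...,1]*c; Z=q[...,2]-.045
    a=np.radians(10); U=X*np.cos(a)+Z*np.sin(a); N=-X*np.sin(a)+Z*np.cos(a)
    return d,P,U,Y,N
if __name__=='__main__':
    import sys
    d,P,U,Y,N=chute(sys.argv[1])
    m=(N>.028)&(N<.034)&(abs(U)<.15)&(abs(Y)<.06)
    print(cv2.minAreaRect((np.c_[U[m],Y[m]]*1000).astype(np.float32)))
    for u0 in [-.09,-.06,-.045,-.02,0,.03,.06,.09]:
        k=m&(abs(U-u0)<.006); y=np.sort(Y[k]); g=np.argmax(np.diff(y)); 
        print(u0,'outer',y[[0,-1]].round(4),'inner',y[[g,g+1]].round(4),'mid',(y[g]+y[g+1]).round(4)/2,(y[0]+y[-1]).round(4)/2)
    fl=(abs(N)<.006)&(U>-.03)&(U<.1)&(abs(Y)<.025); print('floor N',np.median(N[fl]))
    b=(N>.018)&(N<.026)&(U>-.1)&(U<.07)&(abs(Y)<.019); print('carton top N',np.median(N[b]),'U',np.percentile(U[b],[1,50,99]).round(4))
    e=m&(Y>.022); 
    print('lip end U', U[m&(abs(Y)<.031)&(abs(Y)>.022)].max(), 'min U',U[m].min(),'max U',U[m].max())
E
python3 chute.py w7
```

```text
((9.637802124023438, -0.15868377685546875), (78.52970886230469, 231.61212158203125), 89.70932006835938)
-0.09 outer [-0.0382  0.0395] inner [-0.0192  0.0204] mid 0.0006 0.0007
-0.06 outer [-0.0379  0.0395] inner [-0.0194  0.0202] mid 0.00045 0.00075
-0.045 outer [-0.038   0.0393] inner [-0.0191  0.0203] mid 0.0006 0.00065
-0.02 outer [-0.0381  0.039 ] inner [-0.0325  0.0332] mid 0.00035 0.00045
0 outer [-0.0394  0.0387] inner [-0.0323  0.0332] mid 0.00045 -0.00035
0.03 outer [-0.0392  0.0387] inner [-0.0328  0.0332] mid 0.00015 -0.00025
0.06 outer [-0.0396  0.0386] inner [-0.0325  0.0331] mid 0.00025 -0.00045
0.09 outer [-0.039   0.0385] inner [-0.033   0.0331] mid 5e-05 -0.00025
floor N -0.0009101153171620028
carton top N 0.021157875459860448 U [-0.0957 -0.0808 -0.0663]
lip end U 0.12535503487387514 min U -0.10633988861023402 max U 0.12535503487387514
```

```bash
cat >> h.py <<'E'
YAW=18.65; O=np.array([.545,.3358,0])
def cw(u,n,y=0):
    a=np.radians(10); X=u*np.cos(a)-n*np.sin(a); Z=.045+u*np.sin(a)+n*np.cos(a); c,s=np.cos(np.radians(YAW)),np.sin(np.radians(YAW))
    return O+np.array([X*c-y*s,X*s+y*c,Z])
def uny(p):
    c,s=np.cos(np.radians(YAW)),np.sin(np.radians(YAW)); q=np.array(p)-O; X=q[0]*c+q[1]*s;Y=-q[0]*s+q[1]*c;Z=q[2]-.045;a=np.radians(10)
    return np.round([X*np.cos(a)+Z*np.sin(a),Y,-X*np.sin(a)+Z*np.cos(a)],4)
E
python3 - <<'E'
from workcell import *
from h import *
o=get_obs(); R=near(o,YAW,tilt=-10,tdir=YAW+90)
for u,n in [(-.128,.06),(-.128,.006),(-.11,.006),(-.02,.006)]: print(u,n,cw(u,n).round(4),rel(o,cw(u,n),R))
E
```

```text
-0.128 0.06 [0.4157 0.2922 0.0819] (array([-0.0111,  0.0896, -0.0511]), array([ 0.0026, -0.0011,  0.0009]))
-0.128 0.006 [0.4246 0.2952 0.0287] (array([-0.0112,  0.1436, -0.051 ]), array([ 0.0026, -0.0011,  0.0009]))
-0.11 0.006 [0.4414 0.3008 0.0318] (array([-0.0112,  0.1435, -0.033 ]), array([ 0.0026, -0.0011,  0.0009]))
-0.02 0.006 [0.5254 0.3292 0.0474] (array([-0.0113,  0.1433,  0.057 ]), array([ 0.0026, -0.0011,  0.0009]))
```

Emit:
{"name": "send_rows", "arguments": {"motion": [[0,-0.006,0.01,-0.03,0,0,0],[0,-0.011,0.05,-0.051,0,0,0],[0,-0.011,0.09,-0.051,0,0,0],[0,-0.011,0.11,-0.051,0,0,0],[0,-0.011,0.13,-0.051,0,0,0],[0,-0.011,0.14,-0.051,0,0,0],[0,-0.011,0.1435,-0.051,0,0,0],[0,-0.011,0.1435,-0.051,0,0,0]]}}

```text
clock: 7.75
position: [0.4246, 0.2947, 0.0284]
ee_rot: [-0.523, 0.376, -0.447, 0.621]
ft_force: [-0.1, 0.2, 0.8]
grip_width: -0.001
```

```bash
python3 - <<'E'
from look import *
o,c,T,P=look('w8'); print(uny(o['position']))
R=near(o,YAW,tilt=-10,tdir=YAW+90); print(rel(o,cw(-.02,.006),R))
E
```

```text
t 7.75 pos [0.4246 0.2947 0.0284] gw -0.001 f [-0.1  0.2  0.8]
[-0.1281 -0.0005  0.0057]
(array([-0.0007, -0.0006,  0.1081]), array([ 0.0034, -0.0021,  0.001 ]))
```

View pics/w8.png

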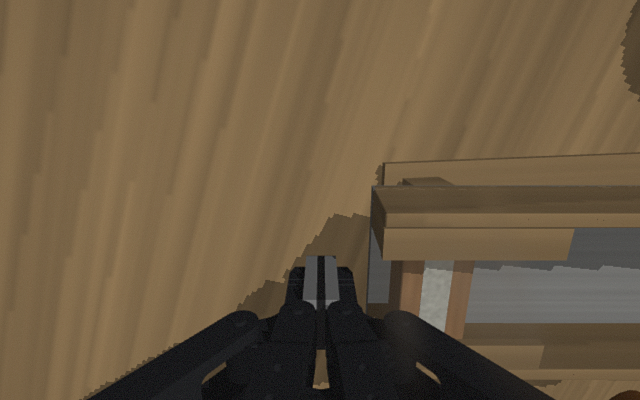

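Emit:
{"name": "send_rows", "arguments": {"motion": [[0,-0.001,0,0.008,0,0,0],[0,-0.001,0,0.014,0,0,0],[0,-0.001,0,0.018,0,0,0],[0,-0.001,0,0.023,0,0,0],[0,-0.001,0,0.029,0,0,0],[0,-0.001,0,0.036,0,0,0]]}}

```text
clock: 8.3
position: [0.458, 0.3086, 0.0353]
ee_rot: [-0.523, 0.375, -0.446, 0.622]
ft_force: [-0.9, -1.3, 0.7]
grip_width: 0.001
```

```bash
python3 - <<'E'
from look import *
o,c,T,P=look('w9'); print(uny(o['position']))
R=near(o,YAW,tilt=-10,tdir=YAW+90); print(rel(o,cw(-.02,.006),R)); whites(c,P)
E
python3 chute.py w9 | tail -2
```

```text
t 8.3 pos [0.458  0.3086 0.0353] gw 0.001 f [-0.9 -1.3  0.7]
[-0.0914  0.0021  0.0063]
(array([0.0021, 0.0001, 0.0714]), array([ 0.0022, -0.    ,  0.0002]))
px [385. 296.] 472 ctr [479.9 314.6] [11.2 23.5] z 0.0546 heading -84.6
0 outer [-0.0393  0.0395] inner [-0.032   0.0329] mid 0.0005 0.0001
0.03 outer [-0.0402  0.0391] inner [-0.0318  0.033 ] mid 0.0006 -0.0006Traceback (most recent call last):
  File "chute.py", line 14, in <module>
    k=m&(abs(U-u0)<.006); y=np.sort(Y[k]); g=np.argmax(np.diff(y));
                                             ~~~~~~~~~^^^^^^^^^^^^
    return _wrapfunc(a, 'argmax', axis=axis, out=out, **kwds)
    return bound(*args, **kwds)
ValueError: attempt to get argmax of an empty sequence
```

View pics/w9.png

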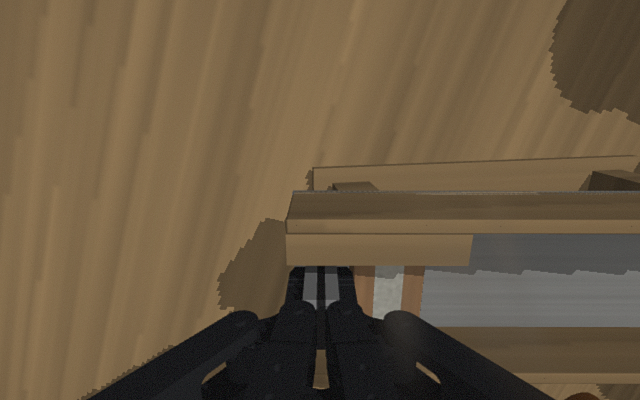

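Emit:
{"name": "send_rows", "arguments": {"motion": [[0,0.001,0,0.008,0,0,0],[0,0.002,0,0.017,0,0,0],[0,0.002,0,0.026,0,0,0],[0,0.002,0,0.035,0,0,0],[0,0.002,0,0.044,0,0,0],[0,0.002,0,0.053,0,0,0],[0,0.002,0,0.062,0,0,0],[0,0.002,0,0.07,0,0,0],[0,0.002,0,0.076,0,0,0],[0,0.002,0,0.078,0,0,0]]}}

```text
clock: 9.18
position: [0.532, 0.3315, 0.0487]
ee_rot: [-0.522, 0.375, -0.447, 0.622]
ft_force: [-0.6, -0.6, -0.7]
grip_width: -0.001
```

```bash
python3 - <<'E'
from look import *
o,c,T,P=look('w10'); print(uny(o['position']))
whites(c,P)
E
```

```text
t 9.18 pos [0.532  0.3315 0.0487] gw -0.001 f [-0.6 -0.6 -0.7]
[-0.0128  0.0001  0.006 ]
px [388. 278.] 2005 ctr [553.5 344.9] [12.2 36.9] z 0.0684 heading -72.6
```

View pics/w10.png

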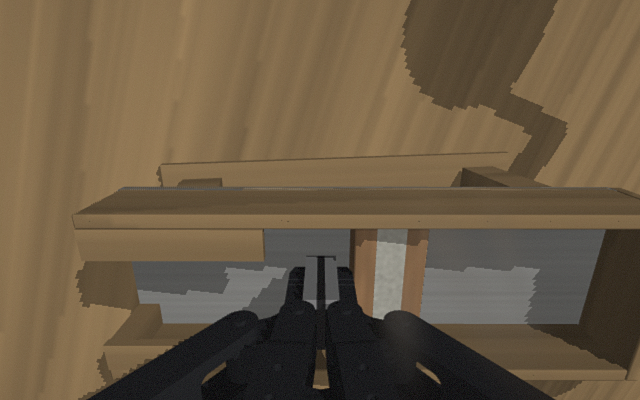

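Emit:
{"name": "send_rows", "arguments": {"motion": [[0,0,0,-0.005,0,0,0],[0,0,-0.02,-0.006,0,0,0],[0,0,-0.06,-0.006,0,0,0],[60,0,-0.09,0.01,0,0,0],[70,0,-0.1,0.024,0,0,0],[70,0,-0.1,0.024,0,0,0],[70,0,-0.1,0.024,0,0,0]]}}

```text
clock: 9.82
position: [0.5371, 0.3332, 0.1514]
ee_rot: [-0.523, 0.375, -0.447, 0.622]
ft_force: [-0.1, -0.1, -0.9]
grip_width: 0.567
```

```bash
python3 - <<'E'
from look import *
from chute import chute
o,c,T,P=look('w11'); print(uny(o['position']))
whites(c,P,minA=300)
hsv=cv2.cvtColor(c['pixels'],cv2.COLOR_RGB2HSV)
d,P,U,Y,N=chute('w11',O[:2],YAW)
b=(N>.018)&(N<.026)&(U>-.05)&(U<.07)&(abs(Y)<.035)
n,l,s,ce=cv2.connectedComponentsWithStats(b.astype(np.uint8))
for i in range(1,n):
    if s[i,4]>300: print(ce[i],s[i,4],cv2.minAreaRect((np.c_[U,Y].reshape(-1,2) if 0 else np.c_[U[l==i],Y[l==i]]*1000).astype(np.float32)),np.median(N[l==i]))
R=near(o,YAW,tilt=-10,tdir=YAW+90)
for u in (.008,.01): print(u,rel(o,cw(u,.004),R))
E
```

```text
t 9.82 pos [0.5371 0.3332 0.1514] gw 0.567 f [-0.1 -0.1 -0.9]
[1.020e-02 1.000e-04 1.062e-01]
px [329. 213.] 1179 ctr [556.5 336.4] [11.4 54.4] z 0.0685 heading -71.3
px [603. 238.] 5824 ctr [775.1 371.6] [ 74.8 101.1] z 0.0888 heading -73.0
[329.05410536 216.70313242] 4214 ((16.53857421875, -1.8351325988769531), (64.13311004638672, 106.99883270263672), 89.87873840332031) 0.02107838823343811
0.008 (array([ 0.    ,  0.1022, -0.0021]), array([ 0.0013, -0.0004,  0.0002]))
0.01 (array([ 0.000e+00,  1.022e-01, -1.000e-04]), array([ 0.0013, -0.0004,  0.0002]))
```

View pics/w11.png

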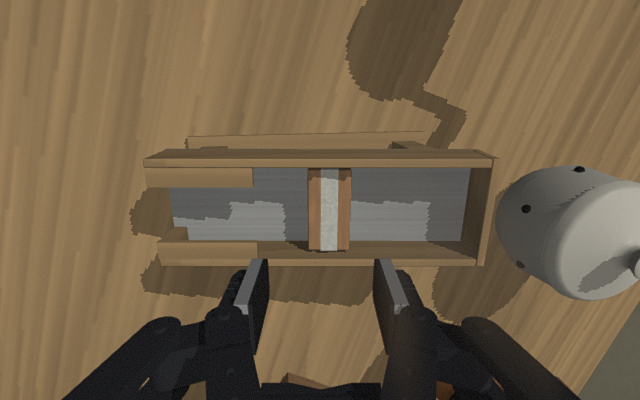

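Emit:
{"name": "send_rows", "arguments": {"motion": [[70,0.002,0.03,0.005,0,0,0],[70,0.002,0.06,0.005,0,0,0],[70,0.002,0.08,0.005,0,0,0],[70,0.002,0.092,0.005,0,0,0],[70,0.002,0.1,0.005,0,0,0],[70,0.002,0.102,0.005,0,0,0],[20,0.002,0.102,0.005,0,0,0],[20,0.002,0.102,0.005,0,0,0],[20,0.002,0.102,0.005,0,0,0],[20,0.002,0.102,0.005,0,0,0]]}}

```text
clock: 10.7
position: [0.5595, 0.3391, 0.053]
ee_rot: [-0.522, 0.375, -0.447, 0.622]
ft_force: [-1.1, -0.9, 5.6]
grip_width: 0.343
```

```bash
python3 - <<'E'
from look import *
o,c,T,P=look('w12'); print(uny(o['position']))
whites(c,P,minA=300)
E
```

```text
t 10.7 pos [0.5595 0.3391 0.053 ] gw 0.343 f [-1.1 -0.9  5.6]
[ 0.016  -0.0016  0.0053]
px [319. 274.] 1948 ctr [554.4 342.3] [11.9 42.7] z 0.0684 heading -75.6
```

View pics/w12.png

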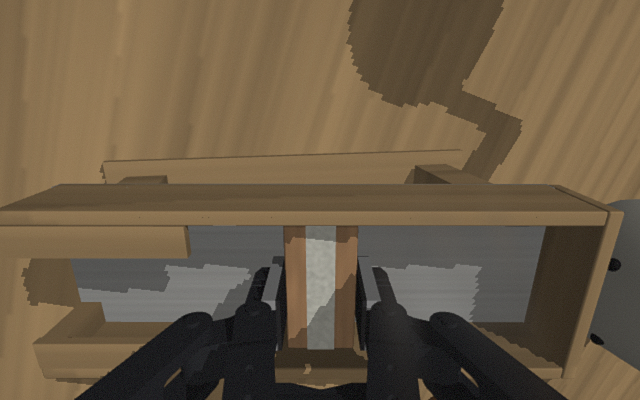

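Emit:
{"name": "send_rows", "arguments": {"motion": [[20,0,-0.01,0,0,0,0],[20,0,-0.04,0,0,0,0],[20,0,-0.08,0,0,0,0],[20,0,-0.11,0,0,0,0],[20,0,-0.11,0,0,0,0]], "squeeze": 30}}

```text
clock: 11.17
position: [0.5423, 0.3349, 0.1674]
ee_rot: [-0.52, 0.374, -0.447, 0.625]
ft_force: [0.1, 0.6, -0.8]
grip_width: 0.342
```

```bash
python3 - <<'E'
from look import *
o=get_obs(); print(o['position'],o['grip_width'],np.round(o['joint_pos'],2))
print(rel(o,[.44,.08,.14],tool(95))); print(rel(o,[.44,.08,.14],tool(-85)))
E
```

```text
[0.54232791 0.33490335 0.16743181] 0.34212930799645264 [ 0.08  0.42 -0.91  1.64  0.46  1.1  -0.62]
(array([ 0.2087, -0.0055, -0.1806]), array([-0.1546, -1.3278,  0.1194]))
(array([ 0.2087, -0.0055, -0.1806]), array([-0.1275,  1.8043, -0.1651]))
```

Emit:
{"name": "send_rows", "arguments": {"motion": [[20,0.03,-0.005,-0.026,-0.155,-1.328,0.119],[20,0.06,-0.005,-0.052,-0.155,-1.328,0.119],[20,0.09,-0.005,-0.078,-0.155,-1.328,0.119],[20,0.12,-0.005,-0.104,-0.155,-1.328,0.119],[20,0.15,-0.005,-0.13,-0.155,-1.328,0.119],[20,0.18,-0.005,-0.156,-0.155,-1.328,0.119],[20,0.209,-0.005,-0.18,-0.155,-1.328,0.119],[20,0.209,-0.005,-0.18,-0.155,-1.328,0.119],[20,0.209,-0.005,-0.18,-0.155,-1.328,0.119],[20,0.209,-0.005,-0.18,-0.155,-1.328,0.119]]}}

```text
clock: 12.0
position: [0.4382, 0.074, 0.1337]
ee_rot: [-0.696, 0.06, -0.071, 0.712]
ft_force: [-0.2, 0.3, -0.4]
grip_width: 0.344
```

```bash
python3 - <<'E'
from look import *
o=get_obs(); print(o['position'],o['grip_width'],np.round(o['joint_pos'],2))
print(rel(o,[.44,.08,.14],tool(95)));print(rel(o,[.44,.08,.05],tool(95)));print(rel(o,[.44,.08,.0065],tool(95)))
E
```

```text
[0.43821057 0.07401244 0.13374484] 0.3435030070998001 [ 0.88  0.11 -1.16  2.01  0.09  1.07  1.07]
(array([ 0.0007, -0.0061,  0.0064]), array([-0.0221, -0.2722,  0.0164]))
(array([-0.0005,  0.0839,  0.0042]), array([-0.0221, -0.2722,  0.0164]))
(array([-0.001 ,  0.1274,  0.0032]), array([-0.0221, -0.2722,  0.0164]))
```

Emit:
{"name": "send_rows", "arguments": {"motion": [[20,0,-0.006,0.006,-0.022,-0.265,0.016],[20,0,-0.006,0.006,-0.022,-0.265,0.016],[20,0,-0.006,0.006,-0.022,-0.265,0.016],[20,0,-0.006,0.006,-0.022,-0.265,0.016]]}}

```text
clock: 12.33
position: [0.44, 0.0835, 0.1402]
ee_rot: [-0.705, -0.028, 0.027, 0.708]
ft_force: [0.2, 0.2, -1.5]
grip_width: 0.346
```

```bash
python3 - <<'E'
from look import *
o,c,T,P=look('w13'); whites(c,P,300)
print(np.round(o['joint_pos'],2),np.degrees(np.arccos(-Rot.from_quat(o['ee_rot']).as_matrix()[2,1])))
print(rel(o,[.44,.08,.05],tool(95)));print(rel(o,[.44,.08,.0065],tool(95)))
E
```

```text
t 12.33 pos [0.44   0.0835 0.1402] gw 0.346 f [ 0.2  0.2 -1.5]
px [320. 326.] 1170 ctr [456.1  84.8] [26.2 11.9] z 0.1561 heading 9.0
px [339. 368.] 471 ctr [612.6 115.2] [12.4 49.3] z 0.0212 heading -14.2
[ 0.86  0.14 -1.19  1.98  0.14  1.11  1.26] 0.26101393044797994
(array([-0.0005,  0.0902, -0.0039]), array([-0.0042, -0.0101,  0.0018]))
(array([-0.0006,  0.1337, -0.004 ]), array([-0.0042, -0.0101,  0.0018]))
```

View pics/w13.png

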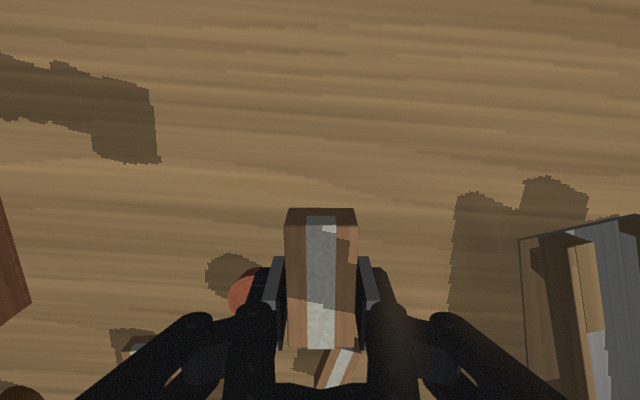

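Emit:
{"name": "send_rows", "arguments": {"motion": [[20,0,0.03,-0.002,-0.004,-0.01,0.002],[20,0,0.06,-0.004,-0.004,-0.01,0.002],[20,0,0.085,-0.004,-0.004,-0.01,0.002],[20,0,0.105,-0.004,-0.004,-0.01,0.002],[20,0,0.12,-0.004,-0.004,-0.01,0.002],[20,0,0.129,-0.004,-0.004,-0.01,0.002],[20,0,0.133,-0.004,-0.004,-0.01,0.002],[20,0,0.134,-0.004,-0.004,-0.01,0.002],[20,0,0.134,-0.004,-0.004,-0.01,0.002]]}}

```text
clock: 13.13
position: [0.441, 0.0799, 0.0066]
ee_rot: [0.706, 0.031, -0.031, -0.706]
ft_force: [0.7, -0.4, -0.1]
grip_width: 0.345
```

Emit:
{"name": "send_rows", "arguments": {"motion": [[20,0,0.001,0,0,0,0],[20,0,0.001,0,0,0,0],[45,0,0.001,0,0,0,0],[60,0,0,0,0,0,0],[60,0,0,0,0,0,0],[60,0,-0.03,0,0,0,0],[70,0,-0.07,0,0,0,0],[100,0,-0.1,0,0,0.12,0],[100,0,-0.12,0,0,0.24,0],[100,0,-0.12,0,0,0.36,0]]}}

```text
clock: 13.97
position: [0.443, 0.0805, 0.1301]
ee_rot: [-0.7, 0.096, -0.1, 0.7]
ft_force: [1.2, 0.3, -0.7]
grip_width: 0.998
```

```bash
python3 - <<'E'
from look import *
o=get_obs()
print(rel(o,[.44,.08,.13],tool(5)))
E
```

```text
(array([-0.0027,  0.0001, -0.0013]), array([-0.0044,  1.2065,  0.0046]))
```

Emit:
{"name": "send_rows", "arguments": {"motion": [[100,-0.002,0,-0.001,0,1.2,0],[100,-0.002,0,-0.001,0,1.2,0],[100,-0.002,0,-0.001,0,1.2,0],[100,-0.002,0,-0.001,0,1.2,0],[100,-0.002,0,-0.001,0,1.2,0],[100,-0.002,0,-0.001,0,1.2,0],[100,-0.002,0,-0.001,0,1.2,0],[100,-0.002,0,-0.001,0,1.2,0],[100,-0.002,0,-0.001,0,1.2,0],[100,-0.002,0,-0.001,0,1.2,0]]}}

```text
clock: 14.8
position: [0.4385, 0.0795, 0.1263]
ee_rot: [0.523, -0.476, 0.476, -0.523]
ft_force: [-0.2, -0.8, 0.4]
grip_width: 0.998
```

Emit:
{"name": "send_rows", "arguments": {"motion": [[100,0,0,0,0,0,0],[100,0,0,0,0,0,0]]}}

```text
clock: 14.97
position: [0.4385, 0.0795, 0.1262]
ee_rot: [0.525, -0.474, 0.474, -0.525]
ft_force: [0.4, -0.3, 0.4]
grip_width: 0.998
```

```bash
python3 - <<'E'
from look import *
o,c,T,P=look('w14'); whites(c,P,300)
for h in (5,7): print(rel(o,[.44,.08,.0],tool(h)))
print(np.round(o['joint_pos'],2))
E
```

```text
t 14.97 pos [0.4385 0.0795 0.1262] gw 0.998 f [ 0.4 -0.3  0.4]
px [566. 181.] 1009 ctr [618.2 113.7] [11.6 60.3] z 0.0211 heading -13.1
px [324. 201.] 1090 ctr [439.2  79.7] [60.  12.3] z 0.0211 heading 4.6
(array([-0.0003,  0.1262,  0.0016]), array([0.0001, 0.0153, 0.0001]))
(array([-0.0003,  0.1262,  0.0016]), array([ 0.0001, -0.0196,  0.0001]))
[ 0.68  0.12 -1.    2.    0.11  1.08 -0.26]
```

View pics/w14.png

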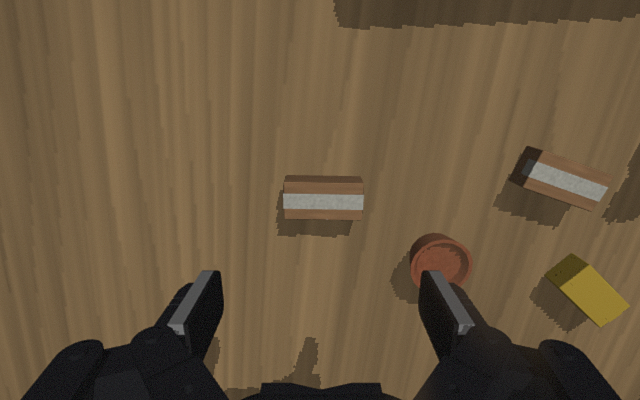

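Emit:
{"name": "send_rows", "arguments": {"motion": [[92,0,0.03,0.001,0,0.02,0],[92,0,0.06,0.001,0,0.02,0],[92,0,0.085,0.001,0,0.02,0],[92,0,0.105,0.001,0,0.02,0],[92,0,0.118,0.001,0,0.02,0],[92,0,0.125,0.001,0,0.02,0],[60,0,0.126,0.001,0,0.02,0],[55,0,0.126,0.001,0,0.02,0],[55,0,0.126,0.001,0,0.02,0],[55,0,0.126,0.001,0,0.02,0]], "squeeze": 25}}

```text
clock: 15.85
position: [0.4401, 0.0795, 0.001]
ee_rot: [-0.519, 0.479, -0.48, 0.52]
ft_force: [-0.4, -1.2, -0.2]
grip_width: 0.696
```

```bash
python3 - <<'E'
from look import *
o,c,T,P=look('w15'); whites(c,P,300)
print(rel(o,[.5177,-.3012,.16],tool(3.4)))
E
```

```text
t 15.85 pos [0.4401 0.0795 0.001 ] gw 0.696 f [-0.4 -1.2 -0.2]
px [316. 300.] 2847 ctr [437.4  79.4] [55.9 13. ] z 0.0218 heading 4.8
(array([ 0.3857, -0.1588,  0.0472]), array([-0.0013,  0.0205,  0.0003]))
```

View pics/w15.png

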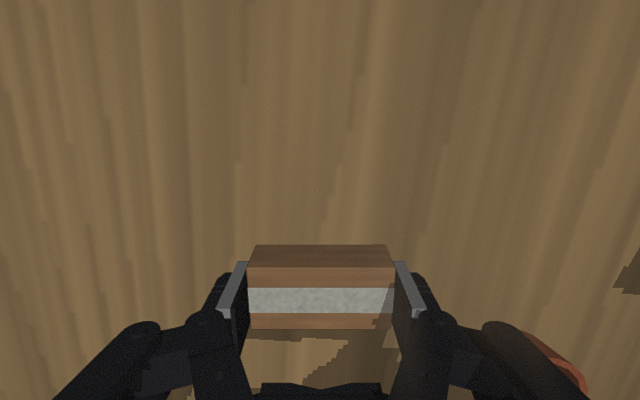

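Emit:
{"name": "send_rows", "arguments": {"motion": [[55,0,-0.02,0,0,0,0],[55,0,-0.06,0,0,0,0],[55,0,-0.1,0,0,0,0],[55,0.02,-0.13,0,0,0,0],[55,0.06,-0.15,0.01,0,0,0],[55,0.1,-0.159,0.015,0,0.02,0],[55,0.14,-0.159,0.02,0,0.02,0],[55,0.18,-0.159,0.024,0,0.02,0],[55,0.22,-0.159,0.028,0,0.02,0],[55,0.26,-0.159,0.032,0,0.02,0]]}}

```text
clock: 16.73
position: [0.4921, -0.1796, 0.1598]
ee_rot: [0.515, -0.484, 0.485, -0.514]
ft_force: [0.3, -0.3, -0.4]
grip_width: 0.695
```

Emit:
{"name": "send_rows", "arguments": {"motion": [[55,0.04,0,0.005,0,0,0],[55,0.08,0,0.01,0,0,0],[55,0.11,0,0.014,0,0,0],[55,0.125,0,0.015,0,0,0],[55,0.125,0,0.015,0,0,0],[55,0.125,0,0.015,0,0,0]]}}

```text
clock: 17.23
position: [0.5144, -0.3007, 0.1592]
ee_rot: [-0.514, 0.485, -0.485, 0.515]
ft_force: [-0.5, 0.4, -1.1]
grip_width: 0.694
```

```bash
python3 - <<'E'
from look import *
o,c,T,P=look('w16'); whites(c,P,300)
print(rel(o,[.5177,-.3012,.06],tool(3.4)),rel(o,[.5177,-.3012,.006],tool(3.4)))
from tray import tray; tray('w16')
E
```

```text
t 17.23 pos [ 0.5144 -0.3007  0.1592] gw 0.694 f [-0.5  0.4 -1.1]
px [322.  81.] 820 ctr [ 507.4 -213.9] [60.4  8.5] z 0.0262 heading 2.4
px [326. 140.] 638 ctr [ 514.9 -258.2] [59.8  7.5] z 0.0261 heading 3.6
px [316. 300.] 3386 ctr [ 513.1 -300.6] [58.3 13.5] z 0.1799 heading 3.9
(array([0.0008, 0.0992, 0.0032]), array([ 0.    , -0.0003, -0.0009])) (array([0.0008, 0.1532, 0.0032]), array([ 0.    , -0.0003, -0.0009]))
px [326.  42.] 1468 [ 510.9 -189.6] [127.4   5.1] z 0.0439 yaw 3.44 y@x=.518 -0.189
px [327. 110.] 1190 [ 513.6 -234.3] [127.6   4.4] z 0.0439 yaw 3.36 y@x=.518 -0.2341
px [326. 171.] 972 [ 516.5 -278.8] [127.1   4.8] z 0.0439 yaw 3.39 y@x=.518 -0.2788
px [326. 225.] 855 [ 518.7 -323.5] [126.6   5.2] z 0.0438 yaw 3.37 y@x=.518 -0.3236
```

View pics/w16.png

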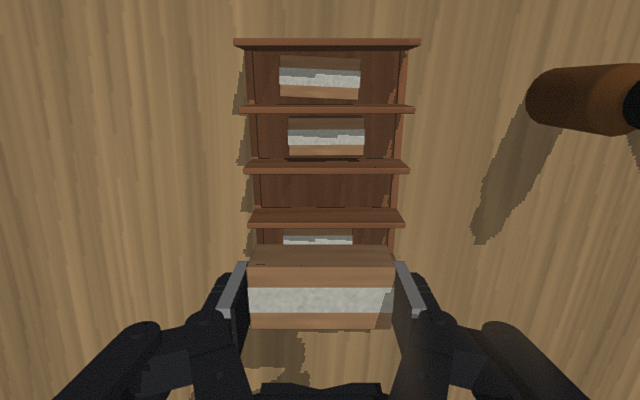

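Emit:
{"name": "send_rows", "arguments": {"motion": [[55,0.001,0.03,0.003,0,0,0],[55,0.001,0.06,0.003,0,0,0],[55,0.001,0.09,0.003,0,0,0],[55,0.001,0.105,0.003,0,0,0],[55,0.001,0.118,0.003,0,0,0],[55,0.001,0.13,0.003,0,0,0],[55,0.001,0.14,0.003,0,0,0],[55,0.001,0.148,0.003,0,0,0],[55,0.001,0.152,0.003,0,0,0],[55,0.001,0.153,0.003,0,0,0]]}}

```text
clock: 18.12
position: [0.5175, -0.3017, 0.0058]
ee_rot: [0.515, -0.485, 0.485, -0.515]
ft_force: [-1.2, -0.0, -0.4]
grip_width: 0.696
```

```bash
python3 - <<'E'
from look import *
o,c,T,P=look('w17'); whites(c,P,300)
E
```

```text
t 18.12 pos [ 0.5175 -0.3017  0.0058] gw 0.696 f [-1.2 -0.  -0.4]
px [316.  72.] 4370 ctr [ 509.7 -213.7] [65.8  8.9] z 0.0262 heading 2.5
px [325. 200.] 2732 ctr [ 518.5 -258.7] [13.  67.2] z 0.0261 heading 3.7
px [313. 304.] 2083 ctr [ 515.5 -303.3] [57.2 10. ] z 0.0265 heading 3.2
```

View pics/w17.png

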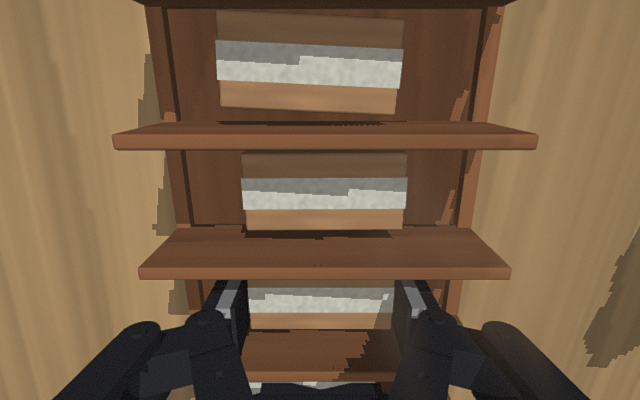

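Only about 0.4 mm above the floor, so I'll lower slightly, open, and rise.

Emit:
{"name": "send_rows", "arguments": {"motion": [[55,0,0.0005,0,0,0,0],[55,0,0.0005,0,0,0,0],[72,0,0.0005,0,0,0,0],[78,0,0.0005,0,0,0,0],[84,0,0.0005,0,0,0,0],[84,0,0,0,0,0,0],[84,0,-0.02,0,0,0,0],[84,0,-0.06,0,0,0,0],[84,0,-0.1,0,0,0,0],[84,0,-0.14,0,0,0,0]]}}

```text
clock: 19.0
position: [0.5172, -0.3014, 0.1477]
ee_rot: [0.515, -0.485, 0.484, -0.515]
ft_force: [0.9, -1.4, 0.5]
grip_width: 0.836
```

Emit:
{"name": "send_rows", "arguments": {"motion": [[84,-0.03,-0.03,0,0,0,0],[84,-0.06,-0.05,0,0,0,0],[84,-0.06,-0.05,0,0,0,0],[84,-0.06,-0.05,0,0,0,0],[84,-0.06,-0.05,0,0,0,0]]}}

```text
clock: 19.42
position: [0.5137, -0.2424, 0.1958]
ee_rot: [0.515, -0.485, 0.485, -0.514]
ft_force: [-0.4, -1.4, 0.2]
grip_width: 0.844
```

```bash
python3 - <<'E'
from look import *
o,c,T,P=look('w18'); whites(c,P,200)
t=camera('top'); cv2.imwrite('pics/top1.png',t['pixels'][...,::-1]); Pt=cloud(t); whites(t,Pt,40,.0,.06)
for n,(u,v) in dict(bc=(389,158),bd=(232,150),dish=(297,222)).items(): print(n,Pt[v,u].round(3))
E
```

```text
t 19.42 pos [ 0.5137 -0.2424  0.1958] gw 0.844 f [-0.4 -1.4  0.2]
px [319. 149.] 523 ctr [ 507.5 -213.8] [59.8  8.6] z 0.0262 heading 2.4
px [322. 195.] 389 ctr [ 515.3 -257.9] [60.   7.7] z 0.0262 heading 3.9
px [321. 239.] 393 ctr [ 516.6 -303.2] [59.6  8.7] z 0.0261 heading 3.2
px [315. 279.] 374 ctr [ 513.6 -348.7] [59.   9.3] z 0.0261 heading 4.4
px [336. 189.] 91 ctr [635.  -71.6] [59.6 11.6] z 0.0208 heading 6.8
px [187. 208.] 450 ctr [563.4 330. ] [153.6  26.5] z 0.0472 heading 17.2
px [269. 193.] 92 ctr [619.3 115. ] [12.2 60.3] z 0.0204 heading -12.8
px [402. 231.] 72 ctr [ 514.9 -255.5] [58.1 10.9] z 0.0256 heading 5.3
px [387. 234.] 77 ctr [ 508.1 -211.6] [59.7 11. ] z 0.025 heading 2.2
px [306. 393.] 1198 ctr [97.7  2.8] [ 34.3 227.5] z 0.0104 heading -89.5
bc [ 0.701 -0.21   0.103]
bd [0.718 0.207 0.103]
dish [0.539 0.035 0.015]
```

View pics/w18.png

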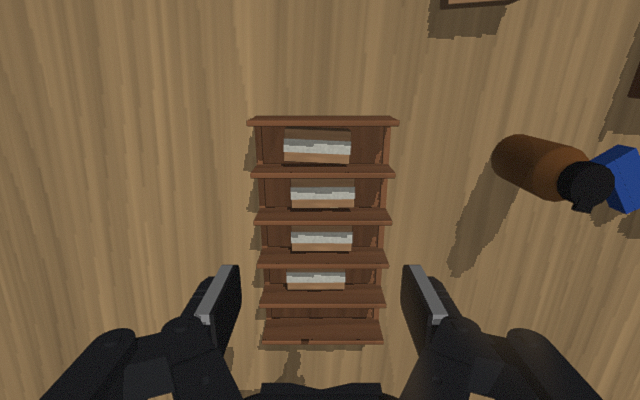

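View pics/top1.png

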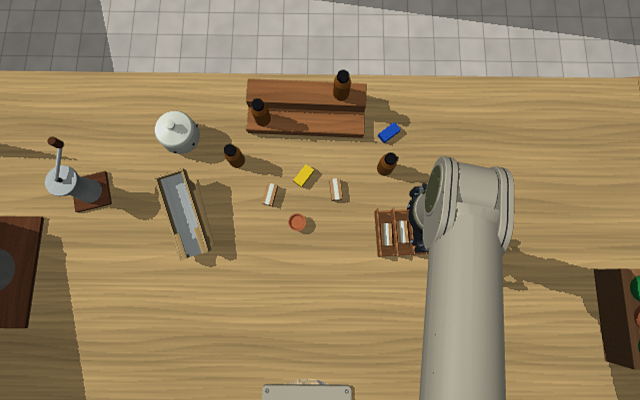

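Four cartons lie flat in pockets 2–5 (wrist pixels (319,149), (322,195), (321,239), (315,279)). The spares, bottles and dish haven't moved, and the arm is clear.

```bash
python3 -c "
from workcell import *
print(hand_in())"
```

```text
the job is handed in; nothing more can be done
None
```

The tray now holds four cartons, and I handed the job in at about 19.5 s on the robot's clock; `hand_in()` reports no verdict. I placed `carton_a` in pocket 4. I pushed the jammed carton up the chute to about u = +15 mm, clear of the lips, and lifted it out. I then set it down on the clear worktop, regripped it by its ends and lowered it into pocket 3.

**Tray:** the last wrist picture shows one carton in each of pockets 2 to 5. All four tops read 26 mm, as expected on a 5 mm floor, to within about 1 mm. Headings are within about 1° of the tray's, and centres are within about 10 mm of the pocket middles lengthwise.

**Everything else:** the two spare cartons, both bottles and the salt dish are within about 1 mm of where they started, and the gripper was about 0.2 m up, clear of everything.

**Small mismatches:**
- As the fingers closed, the wrist read about 6 N upwards twice: gripping `carton_a`, and gripping the jammed carton. The tool ended about 1 mm above its target each time, probably because the tips brushed the surface.
- Depth readings run about 1 mm low, which is within the calibration.

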